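Clear the drip tray and set the spatulas to drain

TASK

Clear the drip tray: post the two used glass vials that stand in it, one after the other, through the narrow neck of the sharps jar. Then take the two washed steel spatulas from the sloping rack and lay them to drain across both rest bars, each square to the bars, centred over the tray, lying flat and touching neither each other nor the tongs that are already there. Set the spatulas down rather than dropping them, and leave the tongs and everything else on the table where they are.

Things in the scene. Friction and masses are not known exactly. Their poses are not given: they have to be found in the camera images.
- spatula1_mid (a point): middle and balance point of a steel mixing spatula, 190 mm long, about 60 g, 4 mm above its flat underside. x along it to the blade, y across, z out of its upper face. Handle (x -95 to 40) 16 mm wide, 8 thick; blade (x 38 to 95) 24 wide, 5 thick. Starts in the rack, x pointing up the 35 degree slope, nothing under its middle
- spatula2_mid (a point): middle and balance point of a steel mixing spatula, 190 mm long, about 60 g, 4 mm above its flat underside. x along it to the blade, y across, z out of its upper face. Handle (x -95 to 40) 16 mm wide, 8 thick; blade (x 38 to 95) 24 wide, 5 thick. Starts in the rack, x pointing up the 35 degree slope, nothing under its middle
- rack: fixed steel wire rack, white base 180 x 180 mm, origin under its centre. Two spatulas lie in it 70 mm apart, rising at 35 degrees along rack x, middles 98 mm up, on cross bars 60 mm either side of their middles with 10 mm guide pins, a stop bar at the low end; end posts at y -75 and 75. Free below the middle for 50 mm. Top of the spatulas 155 mm up, nearest the robot
- vial1_mid (a point): centre (half-way up) of a used glass vial standing upright, a plain cylinder 18 mm across and 64 mm tall, about 20 g; z along it. It starts on the floor of the drip tray between the two rest bars, sticking up 19 mm above them
- vial2_mid (a point): centre (half-way up) of a used glass vial standing upright, a plain cylinder 18 mm across and 64 mm tall, about 20 g; z along it. It starts on the floor of the drip tray between the two rest bars, sticking up 19 mm above them
- jar_mouth (a point): centre of the mouth of the fixed sharps jar, at the top rim, 170 mm above the table; z up. Yellow round jar: body 110 mm across up to 125 mm, then a shoulder, then from 143 mm up a narrow neck 43 mm across outside and 34 mm inside; 164 mm deep inside
- tray: fixed white drip tray, 240 mm along its x, 250 mm along its y, rim 14 mm high, floor 5 mm above the table; origin under its centre. Two rest bars stand in it, along its y, either side of the middle
- rest_a_top (a point): middle of the top of a steel rest bar (the one at negative tray x), fixed in the tray, 10 mm wide along tray x, 210 mm long along tray y, flat top 50 mm above the table; axes as the tray's. The bars stand 90 to 126 mm apart, centre to centre, which differs from start to start
- rest_b_top (a point): middle of the top of a steel rest bar (the one at positive tray x), fixed in the tray, 10 mm wide along tray x, 210 mm long along tray y, flat top 50 mm above the table; axes as the tray's. The bars stand 90 to 126 mm apart, centre to centre, which differs from start to start
- tongs_mid (a point): middle of a pair of thin steel tongs, reaching 85 mm behind and 90 mm ahead of this point along x, up to 26 mm wide, 6 mm thick, already lying flat across both rest bars; x along them. Not to be moved
- pump: a pump bottle, 68 mm across, 193 mm tall; origin under its centre. A bystander
- tablets: a tablet jar, 56 mm across, 85 mm tall; origin under its centre. A bystander
- scanner: a black hand scanner lying down, 150 x 50 mm, 35 mm high; origin under it. A bystander
- cup: a clear medicine cup, 56 mm across, 45 mm tall; origin under its centre. A bystander
- pillbox: a low pill organiser, 50 x 90 mm, 24 mm high; origin under its centre. A bystander
- tape: a roll of tape lying flat, 60 mm across, 24 mm high; origin under its centre. A bystander

How it is judged:
By the outcome, as a careful person would: the job done as asked, in the order asked, and still so for the second after the job is handed in, with the robot touching nothing.
It also fails if it takes over 72 s, if anything falls off the work surface, if the arm or the gripper's body presses on something with over 40 N, if the wrist force passes 120 N, or if a joint passes its speed limit or range.

ROBOT

A 7-joint arm with a two-finger parallel gripper is mounted at the origin on the work surface. World frame = base frame: x ahead of the robot, y to its left, z up, the work surface at z = 0. Lengths are in m, angles in rad, forces in N, time in s.
With the tool pointing down it reaches from about 0.4 to 0.85 m from the base axis. Payload 10.4 kg.
Tool frame: the origin (TCP) lies midway between the tips of the shut fingers; the grasp point (between the pads) lies 19 mm behind it (ctrl.pinch_z is the distance from the TCP to the grasp point, in m); z points along the fingers, y is the direction in which the jaws open and shut (so a half turn about z gives the same grasp; the last joint's range is limited). The gripper opens to 87 mm and grips with 3 to 60 N. Pads are 19 mm wide; open, the fingers measure 117 mm over their backs; the gripper's body (75 mm by 190 mm) begins 51 mm behind the grasp point.
Start: joints at [1.183, 0.332, -0.065, 1.46, 0.022, 1.35, -0.088], TCP at [0.223, -0.584, 0.223] pointing down, gripper open.
Joint ranges: [-2.6, 2.6], [-0.5, 2.12], [-1.47, 1.34], [0.16, 2.42], [-1.27, 4.41], [0.06, 2.06], [-2.6, 2.6]. Speed limits (rad/s): [2.22, 2.22, 2.79, 2.79, 3.14, 3.14, 3.14].

INTERFACE

Orientations are given as a rotation vector (axis times angle).
In Python, from plant import ctrl gives the robot as it stands.
- The arm moves only by the tool carry_out, never from a script. Its argument "increments" is a list that holds one entry, the list of rows, each a list of 5 numbers: the finger opening in m, from 0 to 0.087, then the shift along the tool's x, y, z in m, then the turn about the tool's z in degrees. A call has 1 to 5 rows; each row is the pose to reach, as a shift and turn from the pose commanded when the call began, along the tool's axes at that moment; what a row does not reach only later rows make up. A row lasts 1/12 s, in which the tool goes at most 41.7 mm and 7.16 degrees, less where a joint would pass 70% of its speed; a pose out of reach is approached as far as the arm can. A call with a gripper value outside its range is refused whole. The fingers move at their own pace and stop on an object; "grip_force" is the grip in N (left out, the last holds). Time passes only in rows, so rows that repeat a pose let the fingers close. It gives the time, the measured TCP pose, the force and the opening at its end, in the units of the state.
- ctrl.sense(): the state, without advancing time (a new reading comes with each control period).
- ctrl.grab_frame(name): name is "scene" or "side" or "wrist"; returns a dict with "color" (420x560x3 uint8, red, green, blue), "fx", "fy", "cx", "cy" (pixels), "world_from_camera" (4x4, takes a point from camera to world coordinates). Camera axes: x right, y down, z forward; pixel columns grow to the right and rows downward; lengths in m; the calibration is good to about 2 mm. A picture is of the moment at which its call begins. There is no depth.
- ctrl.job_done(): hands the job in, once; it reports no verdict.
Trained networks look in a picture, given as the dict that the camera call returned (one of the last four; its "shot" number tells which), for a name from the list of things; names that differ only in an ending like _2 or _b are one class to them, and where a whole thing is asked for, a point or a joint stands for the part that bears it (a point fixed in the world has none). Each returns a list of dicts, best first, with "conf" (0 to 1); they miss things now and then, are a little off and sometimes report something else, mostly with a low value. They report only what shows in the picture. A call takes as long as a camera call.
- ctrl.boxes_of(picture, label): "extent" ([centre column, centre row, width, height] in pixels, round what is visible of it).
- ctrl.tip_of(picture, label): "point" ([row, column] in pixels: a listed point, or the origin of a listed thing).
The state is a dict: "time": time; "joint_pos": joint angles; "joint_velocities": joint speeds; "tau": joint torques, N m; "eef_pos": TCP position; "tcp_rot": TCP orientation; "contact_force": force on the tool from outside, world axes, zero at the start; "torque": the same for the moment, N m; "gripper_width": finger opening in m.
Only numpy, scipy, OpenCV 4.12 (cv2) and the standard library are available. Lean on these libraries where they do the work, as an engineer would, in place of code of your own. Each camera call takes 0.05 s, during which the arm holds its last target. There are 200 camera calls.

## Working session

There is one attempt and no reset: what is moved stays moved. The work goes in short steps, Python scripts to look and compute and a tool call to move; the robot and the scene stay as the last step left them, time stands still between calls to the robot, and variables do not carry over. Pictures are saved under pics/ and viewed, about 8 in all and at most 12, crops included, and the job is handed in when it is done.

Besides the shell and the picture viewer there is one more tool, called after "Emit:" by a JSON object that holds its "method" and its "body", one argument or row to a line. carry_out: Moves the arm, as the interface text tells. Its arguments: {"type":"object","properties":{"increments":{"type":"array"},"grip_force":{"type":"number"}},"required":["increments"]}

```bash
mkdir -p pics; ls
cat > h.py <<'E'
import numpy as np, cv2
from scipy.spatial.transform import Rotation as R
from plant import ctrl
def ray(f,rc):
    r,c=rc; T=np.array(f["world_from_camera"])
    d=T[:3,:3]@np.array([(c-f["cx"])/f["fx"],(r-f["cy"])/f["fy"],1]); return T[:3,3],d/np.linalg.norm(d)
def at_z(f,rc,z):
    o,d=ray(f,rc); return o+d*(z-o[2])/d[2]
def tri(rays):
    A=np.zeros((3,3));b=np.zeros(3)
    for o,d in rays:
        P=np.eye(3)-np.outer(d,d);A+=P;b+=P@o
    p=np.linalg.solve(A,b); return p,[np.linalg.norm((np.eye(3)-np.outer(d,d))@(p-o)) for o,d in rays]
def proj(f,p):
    T=np.linalg.inv(np.array(f["world_from_camera"])); q=T[:3,:3]@np.array(p)+T[:3,3]
    return np.array([f["fy"]*q[1]/q[2]+f["cy"],f["fx"]*q[0]/q[2]+f["cx"]])
def save(f,n): cv2.imwrite("pics/"+n,cv2.cvtColor(f["color"],cv2.COLOR_RGB2BGR))
E
python3 - <<'E'
from h import *
np.set_printoptions(precision=3,suppress=True)
F={n:ctrl.grab_frame(n) for n in("scene","side")}
for n,f in F.items(): save(f,n+"0.png"); print(n,np.array(f["world_from_camera"])[:3,3])
a,b=[cv2.imread(f"pics/{n}0.png") for n in("scene","side")]
cv2.imwrite("pics/both.png",np.vstack([a,b])[:, :]) 
for l in "spatula1_mid rack vial1_mid jar_mouth tray rest_a_top tongs_mid pump tablets scanner cup pillbox tape".split():
    for n,f in F.items():
        print(l,n,[(np.round(x["point"]).tolist(),round(x["conf"],2)) for x in ctrl.tip_of(f,l)[:5]])
s=ctrl.sense();print(s["eef_pos"],s["tcp_rot"],s["time"],ctrl.pinch_z)
E
```

```text
pics
scene [ 1.142 -0.427  1.03 ]
side [0.169 0.649 0.711]
spatula1_mid scene [([238.0, 159.0], 0.85), ([330.0, 198.0], 0.63)]
spatula1_mid side [([243.0, 278.0], 0.61), ([174.0, 379.0], 0.49)]
rack scene [([265.0, 150.0], 0.91), ([252.0, 128.0], 0.24)]
rack side [([202.0, 384.0], 0.72)]
vial1_mid scene [([199.0, 272.0], 0.46)]
vial1_mid side [([261.0, 298.0], 0.6)]
jar_mouth scene [([95.0, 346.0], 0.85)]
jar_mouth side [([345.0, 245.0], 0.87)]
tray scene [([207.0, 274.0], 0.78), ([303.0, 236.0], 0.16)]
tray side [([272.0, 298.0], 0.71), ([173.0, 378.0], 0.15)]
rest_a_top scene [([183.0, 263.0], 0.71), ([205.0, 272.0], 0.69)]
rest_a_top side [([265.0, 324.0], 0.94), ([272.0, 300.0], 0.22), ([190.0, 258.0], 0.18)]
tongs_mid scene [([206.0, 256.0], 0.69), ([184.0, 290.0], 0.62)]
tongs_mid side [([240.0, 315.0], 0.67)]
pump scene [([317.0, 272.0], 0.83)]
pump side []
tablets scene [([274.0, 325.0], 0.94)]
tablets side [([223.0, 220.0], 0.72)]
scanner scene [([244.0, 367.0], 0.81)]
scanner side [([262.0, 180.0], 0.97)]
cup scene [([331.0, 198.0], 0.72)]
cup side [([171.0, 313.0], 0.77)]
pillbox scene [([196.0, 404.0], 0.86), ([208.0, 275.0], 0.67)]
pillbox side [([331.0, 128.0], 0.6)]
tape scene [([306.0, 237.0], 0.75), ([95.0, 344.0], 0.68)]
tape side [([194.0, 292.0], 0.6)]
[ 0.223 -0.584  0.223] [3.089 0.57  0.   ] 1.4 0.0187
```

View pics/scene0.png

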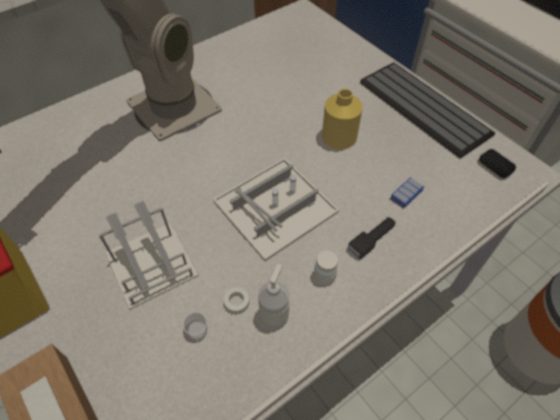

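View pics/side0.png

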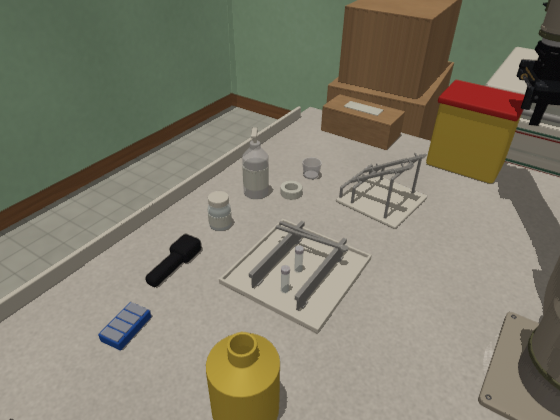

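The scene view shows the rack at the left (spatulas near 130,255 and 158,240 in column,row), the tray in the middle (about 275,207) with vials near (275,199) and (292,184), and tongs near (262,208). The jar is at (343,115). The side view shows the vials at (285,277) and (298,258), and the tongs across the far ends of the bars (310,235). I'll enlarge these to get accurate points.

```bash
python3 - <<'E'
import cv2,numpy as np
a=cv2.imread("pics/scene0.png")[150:270,205:345]; b=cv2.imread("pics/side0.png")[215:325,215:375]
c=cv2.imread("pics/scene0.png")[190:310,90:210]; d=cv2.imread("pics/side0.png")[145:225,330:435]
def up(i,s=(400,300)):
    k=min(s[0]/i.shape[1],s[1]/i.shape[0]); i=cv2.resize(i,None,fx=k,fy=k,interpolation=cv2.INTER_CUBIC)
    print(k); return cv2.copyMakeBorder(i,0,s[1]-i.shape[0],0,s[0]-i.shape[1],cv2.BORDER_CONSTANT)
cv2.imwrite("pics/crops.png",np.vstack([np.hstack([up(a),up(b)]),np.hstack([up(c),up(d)])]))
E
python3 - <<'E'
from h import *
np.set_printoptions(precision=3,suppress=True)
F={n:ctrl.grab_frame(n) for n in("scene","side")}
sc,sd=F["scene"],F["side"]
B=lambda f,l:[(np.round(x["extent"],1).tolist(),round(x["conf"],2)) for x in ctrl.boxes_of(f,l)[:4]]
for l in "vial1_mid jar_mouth tray tongs_mid spatula1_mid rack".split():
    print(l,B(sc,l),B(sd,l))
P=lambda s,d:print(*tri([ray(sc,s),ray(sd,d)]))
t=lambda f,l:ctrl.tip_of(f,l)
def one(l,z):
    a,b=t(sc,l),t(sd,l)
    if a: print(l,'sc',at_z(sc,a[0]["point"],z))
    if b: print(l,'sd',at_z(sd,b[0]["point"],z))
one("jar_mouth",.17)
for l in "tray rack pump tablets scanner cup pillbox tape".split(): one(l,0)
for l,z in(("rest_a_top",.05),("tongs_mid",.053),("vial1_mid",.037),("spatula1_mid",.098)):
    for n,f in F.items(): 
        for x in t(f,l)[:3]: print(l,n,at_z(f,x["point"],z),round(x["conf"],2))
E
```

```text
2.5
2.5
2.5
3.75
vial1_mid [([274.2, 198.9, 5.9, 25.2], 0.62)] [([301.2, 258.9, 12.6, 27.7], 0.51)]
jar_mouth [([341.4, 121.2, 39.7, 59.3], 0.8)] [([243.3, 375.5, 71.2, 88.4], 0.63)]
tray [([276.4, 211.7, 131.7, 105.2], 0.75)] [([295.3, 278.3, 149.6, 115.6], 0.66)]
tongs_mid [([256.2, 209.1, 46.1, 40.9], 0.9), ([370.9, 240.5, 48.7, 43.6], 0.26)] [([313.2, 237.5, 67.4, 28.8], 0.77)]
spatula1_mid [([154.7, 239.9, 33.8, 76.7], 0.71)] [([383.1, 175.3, 65.1, 19.7], 0.48), ([289.2, 189.3, 19.6, 16.6], 0.34), ([275.6, 252.4, 59.1, 67.6], 0.26), ([125.5, 327.5, 56.1, 48.3], 0.2)]
rack [([148.1, 257.9, 99.8, 101.5], 0.82)] [([380.9, 194.4, 87.5, 65.9], 0.62), ([395.6, 163.3, 59.3, 14.8], 0.62)]
jar_mouth sc [0.436 0.336 0.17 ]
jar_mouth sd [0.428 0.335 0.17 ]
tray sc [0.524 0.019 0.   ]
tray sd [0.52  0.026 0.   ]
rack sc [ 0.484 -0.338  0.   ]
pump sc [ 0.782 -0.174  0.   ]
pump sd [ 0.774 -0.18   0.   ]
tablets sc [ 0.771 -0.006  0.   ]
tablets sd [ 0.778 -0.019  0.   ]
scanner sc [0.77  0.145 0.   ]
scanner sd [0.758 0.144 0.   ]
cup sc [ 0.7   -0.341  0.   ]
cup sd [ 0.708 -0.343  0.   ]
pillbox sc [0.716 0.332 0.   ]
pillbox sd [ 0.714  0.339 -0.   ]
tape sc [ 0.71  -0.224  0.   ]
tape sd [ 0.699 -0.228  0.   ]
rest_a_top scene [0.467 0.025 0.05 ] 0.92
rest_a_top scene [0.579 0.027 0.05 ] 0.51
rest_a_top side [0.465 0.022 0.05 ] 0.75
tongs_mid scene [ 0.526 -0.047  0.053] 0.78
tongs_mid scene [0.34  0.437 0.053] 0.61
tongs_mid side [ 0.526 -0.042  0.053] 0.57
vial1_mid scene [0.523 0.023 0.037] 0.65
vial1_mid side [0.524 0.022 0.037] 0.76
spatula1_mid scene [ 0.488 -0.296  0.098] 0.56
spatula1_mid side [ 0.488 -0.303  0.098] 0.66
spatula1_mid side [0.483 0.138 0.098] 0.38
```

View pics/crops.png

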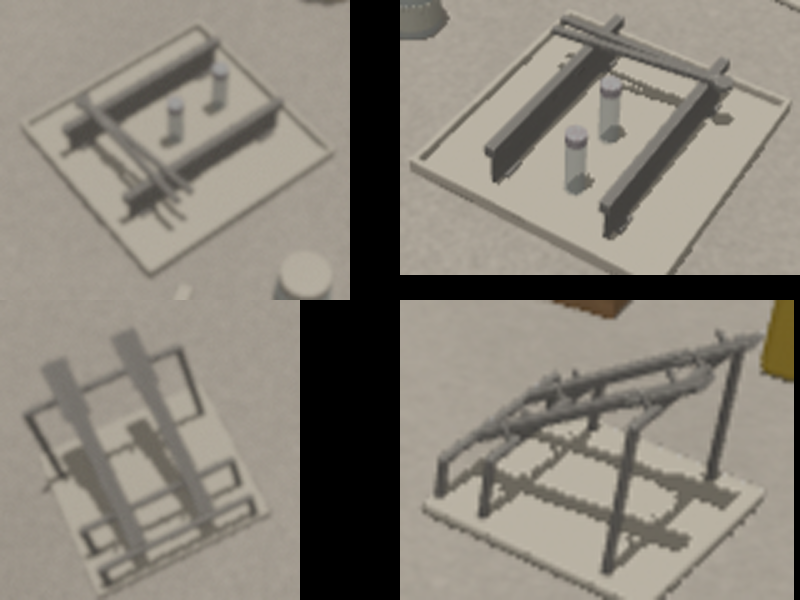

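Run:
```python
from h import *
np.set_printoptions(precision=3,suppress=True)
F={n:ctrl.grab_frame(n) for n in("scene","side")}
sc,sd=F["scene"],F["side"]
def A(x,y):return (150+y/2.5,205+x/2.5)
def S(x,y):return (215+y/2.5,215+x/2.5)
def Rk(x,y):return (190+y/2.5,90+x/2.5)
q=lambda f,ps,z:print(np.array([at_z(f,p,z) for p in ps])[:,:2].tolist() if 0 else np.array([at_z(f,p,z)[:2] for p in ps]))
print("tray sc");q(sc,[A(23,125),A(202,23),A(332,153),A(152,272)],.014)
print("tray sd");q(sd,[S(12,162),S(170,12),S(388,100)],.014)
print("bars sc");q(sc,[A(70,128),A(218,42),A(128,198),A(282,102)],.05)
print("bars sd");q(sd,[S(92,150),S(222,18),S(207,205),S(327,63)],.05)
print("vial tops");q(sc,[A(175,103),A(219,69)],.069);q(sd,[S(176,130),S(211,80)],.069)
print("tongs ends");q(sc,[A(84,98),A(188,188)],.053);q(sd,[S(165,18),S(330,82)],.053)
h=.095*np.sin(np.radians(35))
print("spat");q(sc,[Rk(57,62)],.098+h);q(sc,[Rk(140,258)],.098-h);q(sc,[Rk(127,35)],.098+h);q(sc,[Rk(208,218)],.098-h)
print("rack base corners");q(sc,[Rk(105,297),Rk(270,212)],.0)
# side: spatula blades/handles
D=lambda x,y:(145+y/3.75,330+x/3.75)
print("side spat");q(sd,[D(357,40)],.098+h);q(sd,[D(312,78)],.098+h); q(sd,[D(85,135)],.098-h)
```

```text
tray sc
[[ 0.418 -0.105]
 [ 0.418  0.143]
 [ 0.652  0.139]
 [ 0.653 -0.102]]
tray sd
[[ 0.641  0.148]
 [ 0.643 -0.098]
 [ 0.41  -0.102]]
bars sc
[[ 0.477 -0.079]
 [ 0.477  0.119]
 [ 0.586 -0.082]
 [ 0.586  0.121]]
bars sd
[[ 0.572  0.127]
 [ 0.573 -0.079]
 [ 0.464  0.125]
 [ 0.463 -0.077]]
vial tops
[[0.529 0.02 ]
 [0.521 0.086]]
[[0.518 0.086]
 [0.526 0.019]]
tongs ends
[[ 0.455 -0.046]
 [ 0.615 -0.028]]
[[ 0.615 -0.046]
 [ 0.448 -0.053]]
spat
[[ 0.411 -0.36 ]]
[[ 0.573 -0.387]]
[[ 0.422 -0.293]]
[[ 0.575 -0.316]]
rack base corners
[[ 0.564 -0.431]
 [ 0.581 -0.259]]
side spat
[[ 0.4   -0.359]]
[[ 0.408 -0.296]]
[[ 0.561 -0.312]]
```

Emit:
{"method": "carry_out", "body": {
  "grip_force": 15,
  "increments": [
    [[0.03,0.029,-0.029,0,4.2],[0.03,0.058,-0.058,0,8.4],[0.03,0.087,-0.087,0,12.6],[0.03,0.116,-0.116,0,16.8],[0.03,0.145,-0.145,0,20.9]]
  ]
}}

```text
time: 3.92
eef_pos: [0.3071, -0.3949, 0.2226]
tcp_rot: [3.141, -0.006, 0.0]
contact_force: [1.5, 0.7, 0.3]
gripper_width: 0.0617
```

Emit:
{"method": "carry_out", "body": {
  "increments": [
    [[0.03,0.014,-0.038,0,0],[0.03,0.028,-0.076,0,0],[0.03,0.042,-0.114,0,0],[0.03,0.056,-0.152,0,0],[0.03,0.07,-0.19,0,0]]
  ]
}}

```text
time: 4.33
eef_pos: [0.377, -0.2048, 0.2228]
tcp_rot: [3.141, -0.0, 0.001]
contact_force: [1.7, -0.3, -0.0]
gripper_width: 0.0325
```

Emit:
{"method": "carry_out", "body": {
  "increments": [
    [[0.03,0.014,-0.038,0,0],[0.03,0.028,-0.076,0,0],[0.03,0.042,-0.114,0,0],[0.03,0.056,-0.152,0,0],[0.03,0.07,-0.19,0,0]]
  ]
}}

```text
time: 4.75
eef_pos: [0.447, -0.0147, 0.223]
tcp_rot: [3.141, -0.0, 0.002]
contact_force: [0.6, 0.3, 0.8]
gripper_width: 0.0299
```

Emit:
{"method": "carry_out", "body": {
  "increments": [
    [[0.03,0.01,-0.03,0,0],[0.03,0.023,-0.065,0,0],[0.03,0.023,-0.065,0,0]]
  ]
}}

```text
time: 5.0
eef_pos: [0.4707, 0.0555, 0.2231]
tcp_rot: [-3.139, -0.013, -0.003]
contact_force: [-0.0, -0.1, 0.0]
gripper_width: 0.0298
```

Run:
```python
from h import *
np.set_printoptions(precision=4,suppress=True)
f=ctrl.grab_frame("wrist");save(f,"w1.png");T=np.array(f["world_from_camera"]);print(T,f["fx"],f["cx"],f["cy"])
s=ctrl.sense();print(s["eef_pos"],s["tcp_rot"],s["time"],s["joint_pos"])
Tt=np.eye(4);Tt[:3,:3]=R.from_rotvec(s["tcp_rot"]).as_matrix();Tt[:3,3]=s["eef_pos"];print(np.linalg.inv(Tt)@T)
for l,z in(("rest_a_top",.05),("tongs_mid",.053),("vial1_mid",.037),("jar_mouth",.17)):
    for x in ctrl.tip_of(f,l)[:3]: print(l,x["point"],at_z(f,x["point"],z),round(x["conf"],2))
```

```text
[[ 0.0079 -0.9548 -0.297   0.5544]
 [-1.     -0.0082 -0.0002  0.0558]
 [-0.0023  0.297  -0.9549  0.3854]
 [ 0.      0.      0.      1.    ]] 314.4081916323776 279.09775133175043 205.68020184203596
[0.4701 0.0522 0.2228] [-3.1402 -0.0097 -0.001 ] 5.05 [ 0.5019  0.0368 -0.7134  1.8142  0.0237  1.2987 -1.7822]
[[ 0.0017 -0.9547 -0.2976  0.0843]
 [ 1.      0.0019 -0.0003 -0.0033]
 [ 0.0009 -0.2976  0.9547 -0.1625]
 [ 0.      0.      0.      1.    ]]
rest_a_top [186.9, 313.8] [0.4719 0.0179 0.05  ] 0.89
tongs_mid [128.9, 376.0] [ 0.5345 -0.0432  0.053 ] 0.62
vial1_mid [136.7, 314.7] [0.5248 0.0177 0.037 ] 0.87
```

View pics/w1.png

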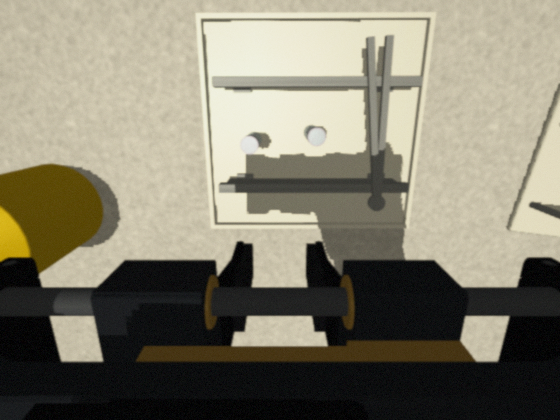

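The wrist view shows vial tops at (249,142) and (317,135) in column,row. The bars run along rows about 82 and 186, and the tongs sit at columns 365–393.

Run:
```python
from h import *
np.set_printoptions(precision=4,suppress=True)
f=ctrl.grab_frame("wrist")
def q(n,z,*ps): print(n,np.array([at_z(f,(r,c),z)[:2] for c,r in ps]).tolist() if 0 else [np.round(at_z(f,(r,c),z)[:2],4).tolist() for c,r in ps])
q("vials",.069,(249,144),(317,136))
q("bar b",.05,(213,82),(422,82)); q("bar a",.05,(220,187),(408,187))
q("tray",.014,(197,13),(435,12),(212,229),(411,229))
q("tongs",.056,(365,37),(394,37),(376,205),(367,202),(386,202),(367,90),(385,90),(368,150),(385,150))
print(ctrl.sense()["eef_pos"],ctrl.sense()["time"])
for l,z in(("vial1_mid",.037),):
    for x in ctrl.boxes_of(f,l)[:3]: print(x)
```

```text
vials [[0.5188, 0.0767], [0.5264, 0.0096]]
bar b [[0.5775, 0.1124], [0.5772, -0.0951]]
bar a [[0.4703, 0.1117], [0.4699, -0.0942]]
tray [[0.6468, 0.1317], [0.6473, -0.1149], [0.4067, 0.1319], [0.4062, -0.1198]]
tongs [[0.6162, -0.0338], [0.6162, -0.061], [0.4512, -0.0591], [0.4546, -0.0489], [0.4546, -0.0697], [0.5695, -0.0395], [0.5695, -0.0572], [0.511, -0.0454], [0.5109, -0.063]]
[0.4696 0.047  0.2225] 5.3
{'extent': [308.9, 133.6, 23.9, 26.4], 'conf': 0.55}
{'extent': [530.8, 155.6, 58.5, 155.6], 'conf': 0.37}
```

Emit:
{"method": "carry_out", "body": {
  "increments": [
    [[0.032,0.025,-0.018,0.03,0],[0.032,0.05,-0.036,0.06,0],[0.032,0.05,-0.036,0.09,0],[0.032,0.05,-0.036,0.11,0],[0.032,0.05,-0.036,0.11,0]]
  ]
}}

```text
time: 5.77
eef_pos: [0.5172, 0.0832, 0.1083]
tcp_rot: [3.141, -0.001, -0.011]
contact_force: [-0.4, -0.3, -0.5]
gripper_width: 0.0321
```

Emit:
{"method": "carry_out", "body": {
  "increments": [
    [[0.032,0,0,0,0]]
  ]
}}

```text
time: 5.85
eef_pos: [0.5192, 0.0835, 0.1123]
tcp_rot: [3.141, -0.001, -0.003]
contact_force: [-0.6, 0.1, 0.7]
gripper_width: 0.0319
```

Run:
```python
from h import *
f=ctrl.grab_frame("wrist");save(f,"w2.png")
s=ctrl.sense();print(s["eef_pos"],s["tcp_rot"],s["time"],np.array(f["world_from_camera"])[:3,3])
for n in ("wrist",):
    for l in("vial1_mid",):
        print([(x["point"],at_z(f,x["point"],.037).round(4),round(x["conf"],2)) for x in ctrl.tip_of(f,l)])
print(proj(f,[.5195,.0855,.069]),proj(f,[.527,.018,.069]))
```

```text
[0.52013432 0.08378982 0.11365187] [ 3.14143891e+00 -1.51254273e-03  1.29493119e-03] 5.9 [0.60343172 0.08361144 0.27428594]
[([206.5, 360.6], array([0.5279, 0.019 , 0.037 ]), 0.65)]
[231.81647878 276.35671746] [221.69821287 373.32123609]
```

View pics/w2.png

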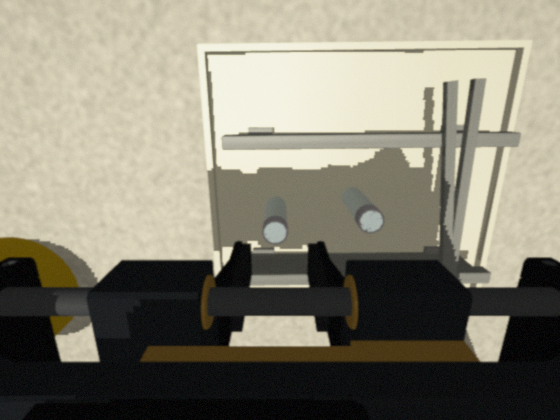

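The wrist view shows vial tops at (274,232) and (371,220), within 2 px of my predictions. I'll descend on the left vial.

Emit:
{"method": "carry_out", "body": {
  "increments": [
    [[0.032,0,-0.002,0.03,0],[0.032,0,-0.002,0.06,0],[0.032,0,-0.002,0.074,0],[0.032,0,-0.002,0.074,0],[0.01,0,-0.002,0.074,0]]
  ]
}}

```text
time: 6.37
eef_pos: [0.5205, 0.0861, 0.04]
tcp_rot: [3.141, -0.001, 0.002]
contact_force: [0.7, 0.5, 1.7]
gripper_width: 0.0298
```

Emit:
{"method": "carry_out", "body": {
  "grip_force": 20,
  "increments": [
    [[0.01,0,0,0,0],[0.01,0,0,0,0],[0.01,0,0,0,0],[0.01,0,0,-0.02,0],[0.01,0,0,-0.05,0]]
  ]
}}

```text
time: 6.78
eef_pos: [0.5182, 0.0859, 0.0877]
tcp_rot: [3.141, 0.0, -0.006]
contact_force: [-0.4, -0.4, 0.5]
gripper_width: 0.0177
```

Emit:
{"method": "carry_out", "body": {
  "increments": [
    [[0.01,0,0,-0.04,0],[0.01,0,0,-0.08,0],[0.01,-0.01,0,-0.12,0],[0.01,-0.03,-0.02,-0.15,0],[0.01,-0.05,-0.05,-0.17,0]]
  ]
}}

```text
time: 7.2
eef_pos: [0.4706, 0.1349, 0.2624]
tcp_rot: [3.141, -0.007, 0.007]
contact_force: [1.4, 0.8, -0.9]
gripper_width: 0.0175
```

Emit:
{"method": "carry_out", "body": {
  "increments": [
    [[0.01,-0.02,-0.035,0,0],[0.01,-0.04,-0.07,0,0],[0.01,-0.06,-0.105,0,0],[0.01,-0.08,-0.14,0,0],[0.01,-0.09,-0.17,0,0]]
  ]
}}

```text
time: 7.62
eef_pos: [0.377, 0.3089, 0.2597]
tcp_rot: [3.141, 0.004, 0.004]
contact_force: [0.8, -0.4, -0.8]
gripper_width: 0.0175
```

Emit:
{"method": "carry_out", "body": {
  "increments": [
    [[0.01,0,0,0,0],[0.01,0,0,0,0],[0.01,0,0,0,0]]
  ]
}}

```text
time: 7.87
eef_pos: [0.38, 0.3059, 0.2588]
tcp_rot: [3.141, -0.0, 0.001]
contact_force: [0.1, -0.3, -0.2]
gripper_width: 0.0179
```

Run:
```python
from h import *
f=ctrl.grab_frame("wrist");save(f,"w3.png");g=ctrl.grab_frame("scene");d=ctrl.grab_frame("side")
s=ctrl.sense();print(s["eef_pos"],s["tcp_rot"],s["time"],np.array(f["world_from_camera"])[:3,3])
for n in (f,g,d):
    print([(x["point"],at_z(n,x["point"],.17).round(4),round(x["conf"],2)) for x in ctrl.tip_of(n,"jar_mouth")])
print(proj(f,[.432,.3355,.17]))
```

```text
[0.38047255 0.30516452 0.25858139] [ 3.14109087e+00 -3.46654640e-03  5.63834370e-04] 8.0167 [0.4638085  0.30604285 0.42097459]
[([145.5, 240.4], array([0.4352, 0.3364, 0.17  ]), 0.94)]
[([96.0, 342.0], array([0.4374, 0.3228, 0.17  ]), 0.95), ([206.2, 285.8], array([ 0.644 , -0.0333,  0.17  ]), 0.48)]
[([269.8, 299.2], array([0.44  , 0.1674, 0.17  ]), 0.65), ([343.7, 243.9], array([0.4273, 0.3377, 0.17  ]), 0.63), ([189.7, 258.2], array([0.6353, 0.0134, 0.17  ]), 0.59)]
[149.53562499 241.66375316]
```

View pics/w3.png

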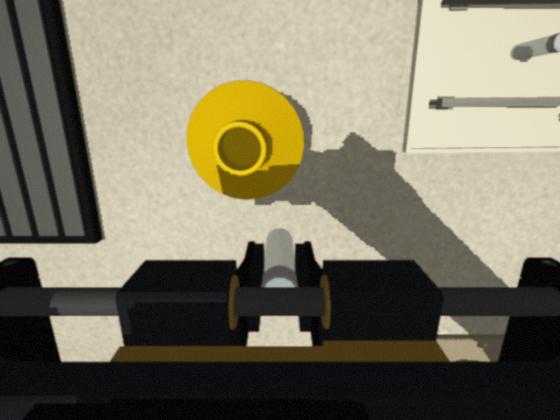

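The wrist view shows the mouth centre at (242,148), which gives (0.433, 0.336). The vial is held upright at (280,265).

Emit:
{"method": "carry_out", "body": {
  "increments": [
    [[0.01,0.025,-0.015,0,0],[0.01,0.053,-0.03,0,0],[0.01,0.053,-0.03,0,0],[0.01,0.053,-0.03,0.0,0],[0.01,0.053,-0.03,0.0,0]]
  ]
}}

```text
time: 8.58
eef_pos: [0.4323, 0.3363, 0.2583]
tcp_rot: [-3.141, -0.001, 0.002]
contact_force: [-1.1, -0.3, 0.3]
gripper_width: 0.0176
```

Emit:
{"method": "carry_out", "body": {
  "increments": [
    [[0.01,0,0,0.02,0],[0.01,0,0,0.04,0],[0.01,0,0,0.06,0],[0.01,0,0,0.073,0],[0.01,0,0,0.073,0]]
  ]
}}

```text
time: 9.0
eef_pos: [0.4315, 0.3349, 0.1837]
tcp_rot: [3.139, 0.0, -0.003]
contact_force: [-0.6, 0.1, -0.5]
gripper_width: 0.0172
```

Emit:
{"method": "carry_out", "body": {
  "increments": [
    [[0.034,0,0,0,0],[0.034,0,0,0,0],[0.034,0,0,0,0],[0.034,0,0,-0.03,0],[0.034,0,0,-0.06,0]]
  ]
}}

```text
time: 9.42
eef_pos: [0.4322, 0.3359, 0.2461]
tcp_rot: [3.141, 0.001, -0.002]
contact_force: [0.8, 0.6, 0.5]
gripper_width: 0.0333
```

Run:
```python
from h import *
g=ctrl.grab_frame("wrist");print(ctrl.sense()["gripper_width"],ctrl.sense()["eef_pos"])
a=g["color"][120:400,150:410];b=ctrl.grab_frame("side")["color"][290:420,190:300]
cv2.imwrite("pics/r1.png",cv2.cvtColor(np.hstack([cv2.resize(a,(390,420)),cv2.resize(b,(355,420))]),cv2.COLOR_RGB2BGR))
```

```text
0.03341899776703395 [0.43388544 0.33818385 0.25300918]
```

View pics/r1.png

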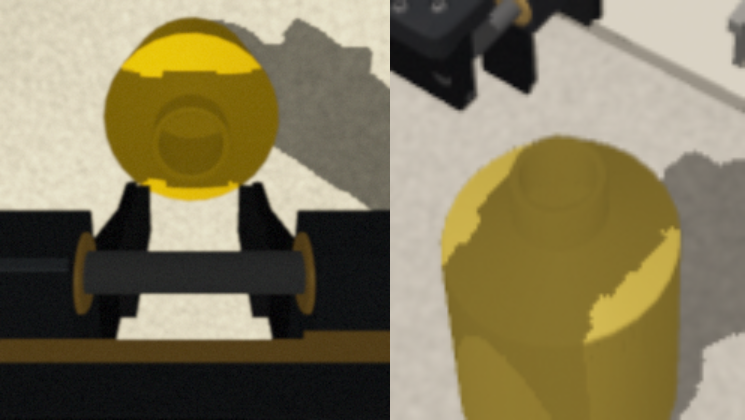

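The fingers are empty and nothing sticks out of the mouth, so the first vial is in the jar. On to the second vial.

Emit:
{"method": "carry_out", "body": {
  "increments": [
    [[0.032,0.01,0.035,0,0],[0.032,0.02,0.074,0,0],[0.032,0.03,0.113,0,0],[0.032,0.04,0.152,0,0],[0.032,0.05,0.19,0.01,0]]
  ]
}}

```text
time: 9.93
eef_pos: [0.4839, 0.1448, 0.2376]
tcp_rot: [-3.141, -0.0, -0.007]
contact_force: [1.4, 0.2, -0.3]
gripper_width: 0.0324
```

Emit:
{"method": "carry_out", "body": {
  "increments": [
    [[0.032,0.015,0.035,0.01,0],[0.032,0.03,0.07,0.02,0],[0.032,0.04,0.105,0.04,0],[0.032,0.044,0.127,0.07,0],[0.032,0.044,0.127,0.1,0]]
  ]
}}

```text
time: 10.35
eef_pos: [0.5284, 0.013, 0.135]
tcp_rot: [3.139, -0.012, 0.004]
contact_force: [0.2, -0.6, -0.9]
gripper_width: 0.0318
```

Emit:
{"method": "carry_out", "body": {
  "increments": [
    [[0.032,0,0,0.01,0],[0.032,0,0,0.01,0],[0.032,0,0,0.01,0]]
  ]
}}

```text
time: 10.6
eef_pos: [0.527, 0.0207, 0.1267]
tcp_rot: [-3.141, -0.003, -0.001]
contact_force: [0.2, 0.8, 0.6]
gripper_width: 0.032
```

Run:
```python
from h import *
f=ctrl.grab_frame("wrist");s=ctrl.sense();print(s["eef_pos"],s["tcp_rot"],s["time"])
print([(x["point"],at_z(f,x["point"],.037).round(4),round(x["conf"],2)) for x in ctrl.tip_of(f,"vial1_mid")])
print([x["extent"] for x in ctrl.boxes_of(f,"vial1_mid")], proj(f,[.528,.0195,.069]))
save(f,"w4.png")
```

```text
[0.5275752  0.02077228 0.12739172] [-3.14127412 -0.00319612 -0.00353384] 10.65
[([210.7, 278.0], array([0.5278, 0.0217, 0.037 ]), 0.89)]
[[282.9, 214.4, 23.3, 46.9], [364.1, 177.5, 35.0, 167.0]] [223.83376702 280.78484701]
```

Emit:
{"method": "carry_out", "body": {
  "increments": [
    [[0.032,0,0,0.03,0],[0.032,0,0,0.06,0],[0.032,0,0,0.088,0],[0.032,0,0,0.088,0],[0.01,0,0,0.088,0]]
  ]
}}

```text
time: 11.17
eef_pos: [0.5267, 0.0199, 0.0382]
tcp_rot: [-3.141, -0.001, 0.001]
contact_force: [0.6, -0.0, 1.2]
gripper_width: 0.0295
```

Emit:
{"method": "carry_out", "body": {
  "increments": [
    [[0.01,0,0,0,0],[0.01,0,0,0,0],[0.01,0,0,0,0],[0.01,0,0,-0.02,0],[0.01,0,0,-0.05,0]]
  ]
}}

```text
time: 11.58
eef_pos: [0.5254, 0.0192, 0.0871]
tcp_rot: [-3.141, -0.0, 0.005]
contact_force: [0.4, -1.0, -0.5]
gripper_width: 0.0177
```

Emit:
{"method": "carry_out", "body": {
  "increments": [
    [[0.01,0,0,-0.04,0],[0.01,0,0,-0.08,0],[0.01,-0.01,-0.01,-0.12,0],[0.01,-0.02,-0.03,-0.15,0],[0.01,-0.03,-0.06,-0.17,0]]
  ]
}}

```text
time: 12.0
eef_pos: [0.4976, 0.0783, 0.262]
tcp_rot: [3.14, -0.006, 0.008]
contact_force: [0.7, 0.7, -0.1]
gripper_width: 0.0177
```

Emit:
{"method": "carry_out", "body": {
  "increments": [
    [[0.01,-0.01,-0.038,0,0],[0.01,-0.02,-0.076,0,0],[0.01,-0.03,-0.114,0,0],[0.01,-0.04,-0.152,0,0],[0.01,-0.05,-0.19,0,0]]
  ]
}}

```text
time: 12.42
eef_pos: [0.446, 0.271, 0.2589]
tcp_rot: [3.141, -0.001, 0.004]
contact_force: [1.4, -0.4, -0.1]
gripper_width: 0.0173
```

Emit:
{"method": "carry_out", "body": {
  "increments": [
    [[0.01,-0.008,-0.035,0,0],[0.01,-0.0135,-0.066,0,0],[0.01,-0.0135,-0.066,0,0],[0.01,-0.0135,-0.066,0,0],[0.01,-0.0135,-0.066,0,0]]
  ]
}}

```text
time: 12.83
eef_pos: [0.4334, 0.335, 0.2581]
tcp_rot: [3.141, 0.0, 0.001]
contact_force: [-0.3, -0.1, 0.0]
gripper_width: 0.0174
```

Emit:
{"method": "carry_out", "body": {
  "increments": [
    [[0.01,0,0,0,0],[0.01,0,0,0,0]]
  ]
}}

```text
time: 13.0
eef_pos: [0.434, 0.334, 0.2578]
tcp_rot: [3.141, -0.004, 0.001]
contact_force: [0.9, 0.7, -0.4]
gripper_width: 0.0173
```

Emit:
{"method": "carry_out", "body": {
  "increments": [
    [[0.01,-0.001,-0.001,0.02,0],[0.01,-0.001,-0.001,0.04,0],[0.01,-0.001,-0.001,0.06,0],[0.01,-0.001,-0.001,0.072,0],[0.01,-0.001,-0.001,0.072,0]]
  ]
}}

```text
time: 13.42
eef_pos: [0.4318, 0.3345, 0.1833]
tcp_rot: [3.139, -0.002, -0.004]
contact_force: [0.7, -0.3, 0.4]
gripper_width: 0.0174
```

Emit:
{"method": "carry_out", "body": {
  "increments": [
    [[0.034,0,0,0,0],[0.034,0,0,0,0],[0.034,0,0,0,0],[0.034,0,0,-0.03,0],[0.034,0,0,-0.07,0]]
  ]
}}

```text
time: 13.83
eef_pos: [0.4313, 0.3352, 0.2547]
tcp_rot: [3.139, 0.0, -0.006]
contact_force: [0.1, -0.2, -0.6]
gripper_width: 0.0331
```

Run:
```python
from h import *
f=ctrl.grab_frame("wrist");s=ctrl.sense();print(s["eef_pos"],s["time"],s["gripper_width"])
print([(x["point"],round(x["conf"],2)) for x in ctrl.tip_of(f,"vial1_mid")]);save(f,"w5.png")
# rack/spatula estimates from both cameras while arm is away
g=ctrl.grab_frame("scene");d=ctrl.grab_frame("side")
for n,k in((g,"sc"),(d,"sd")):
    save(n,k+"5.png")
    print(k,[(x["point"],at_z(n,x["point"],.098).round(4),round(x["conf"],2)) for x in ctrl.tip_of(n,"spatula1_mid")],[at_z(n,x["point"],0).round(4) for x in ctrl.tip_of(n,"rack")[:1]])
```

```text
[0.43342271 0.33830895 0.26439718] 13.8833 0.033350988323079436
[]
sc [([235.5, 158.7], array([ 0.4876, -0.2946,  0.098 ]), 0.74)] [array([ 0.4799, -0.3371,  0.    ])]
sd [([173.4, 378.6], array([ 0.4903, -0.3027,  0.098 ]), 0.6)] [array([ 0.4838, -0.3364,  0.    ])]
```

Emit:
{"method": "carry_out", "body": {
  "increments": [
    [[0.034,0,0.041,0,0],[0.034,0,0.082,0,0],[0.034,0,0.123,0,0],[0.034,0,0.164,0,0],[0.034,0,0.205,0,0]]
  ]
}}

```text
time: 14.65
eef_pos: [0.4315, 0.1293, 0.255]
tcp_rot: [3.141, -0.0, -0.001]
contact_force: [1.5, -0.4, -1.0]
gripper_width: 0.034
```

Emit:
{"method": "carry_out", "body": {
  "increments": [
    [[0.034,0,0.041,0,0],[0.034,0,0.082,0,0],[0.034,0,0.123,0,0],[0.034,0,0.164,0,0],[0.034,0,0.205,0,0]]
  ]
}}

```text
time: 15.07
eef_pos: [0.4314, -0.0757, 0.2551]
tcp_rot: [3.141, -0.0, -0.001]
contact_force: [1.3, 0.2, -0.0]
gripper_width: 0.0339
```

Emit:
{"method": "carry_out", "body": {
  "increments": [
    [[0.034,-0.005,0.041,0,0],[0.034,-0.01,0.082,0,0],[0.034,-0.015,0.123,0,0],[0.034,-0.02,0.164,0,0],[0.034,-0.025,0.205,0,0]]
  ]
}}

```text
time: 15.48
eef_pos: [0.4062, -0.2805, 0.2549]
tcp_rot: [-3.141, 0.0, 0.002]
contact_force: [1.0, -0.1, 0.2]
gripper_width: 0.0337
```

Emit:
{"method": "carry_out", "body": {
  "increments": [
    [[0.034,-0.005,0.03,0,4],[0.034,-0.01,0.057,0,8],[0.034,-0.01,0.057,0,8],[0.034,-0.01,0.057,0,8],[0.034,-0.01,0.057,0,8]]
  ]
}}

```text
time: 15.9
eef_pos: [0.3974, -0.3346, 0.2549]
tcp_rot: [-3.133, 0.216, 0.001]
contact_force: [1.1, -0.9, 0.2]
gripper_width: 0.0338
```

Emit:
{"method": "carry_out", "body": {
  "increments": [
    [[0.034,0,0,0,0],[0.034,0,0,0,0],[0.034,0,0,0,0]]
  ]
}}

```text
time: 16.15
eef_pos: [0.3976, -0.3348, 0.2557]
tcp_rot: [3.134, -0.216, 0.0]
contact_force: [-0.1, -0.5, -0.5]
gripper_width: 0.0337
```

Run:
```python
from h import *
f=ctrl.grab_frame("wrist");s=ctrl.sense();print(s["eef_pos"],s["tcp_rot"],s["time"]);save(f,"w6.png")
print([(x["point"],at_z(f,x["point"],.098).round(4),round(x["conf"],2)) for x in ctrl.tip_of(f,"spatula1_mid")])
np.savez("w6.npz",T=f["world_from_camera"],k=[f["fx"],f["fy"],f["cx"],f["cy"]])
```

```text
[ 0.39750417 -0.33507243  0.2557517 ] [ 3.13370508e+00 -2.16933135e-01  3.68755741e-04] 16.2
[([101.5, 235.3], array([ 0.4918, -0.3051,  0.098 ]), 0.64)]
```

View pics/w6.png

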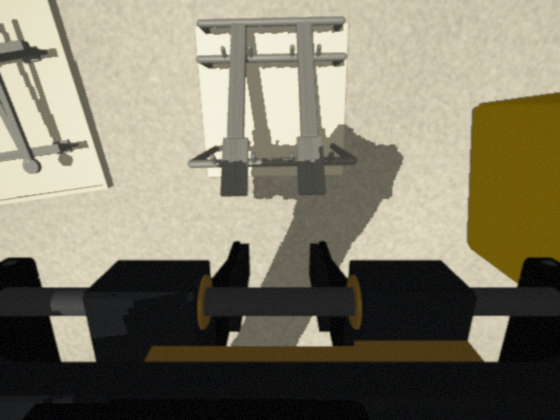

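Run:
```python
from h import *
z=np.load("w6.npz");f=dict(world_from_camera=z["T"],**dict(zip(("fx","fy","cx","cy"),z["k"])))
c,s=np.cos(np.radians(35)),np.sin(np.radians(35))
for nm,pts in(("L(north)",((234.5,195,95),(235,138,39),(238.5,62,-55))),("R(south)",((311.5,195,95),(310,138,39),(305,62,-55)))):
    P=np.array([at_z(f,(r,col),.098+x*.001*s+.003)[:2] for col,r,x in pts]); print(nm,P.round(4).tolist())
    d=P[0]-P[2];a=np.degrees(np.arctan2(d[1],d[0]));u=d/np.linalg.norm(d)
    print(a,np.linalg.norm(P[0]-P[2]),[ (p-u*x*.001*c+u*.002).round(4).tolist() for p,(_,_,x) in zip(P,pts)])
```

```text
L(north) [[0.4143, -0.298], [0.4596, -0.3024], [0.5299, -0.3115]]
173.38023421042516 0.1163613000689102 [[0.4896, -0.3068], [0.4894, -0.3058], [0.4832, -0.306]]
R(south) [[0.4052, -0.364], [0.4501, -0.3707], [0.5206, -0.3784]]
172.9179260678456 0.11636260357012501 [[0.4804, -0.3734], [0.4799, -0.3744], [0.4739, -0.3726]]
```

Both spatulas are clear in the wrist view (left blade tip at 234,195; right at 311,195). Their yaw is about 173.2° and their middles are at about (0.489,-0.305) and (0.4805,-0.373). I'll take the left one first.

Emit:
{"method": "carry_out", "body": {
  "increments": [
    [[0.036,0.03,-0.015,0,-1.1],[0.036,0.06,-0.03,0,-1.1],[0.036,0.087,-0.042,0.02,-1.1],[0.036,0.087,-0.042,0.06,-1.1],[0.036,0.087,-0.042,0.1,-1.1]]
  ]
}}

```text
time: 16.67
eef_pos: [0.4918, -0.3048, 0.1554]
tcp_rot: [3.136, -0.183, 0.006]
contact_force: [-0.7, -1.4, -1.3]
gripper_width: 0.0358
```

Emit:
{"method": "carry_out", "body": {
  "increments": [
    [[0.036,0,0,0,0],[0.036,0,0,0,0],[0.036,0,0,0,0]]
  ]
}}

```text
time: 16.92
eef_pos: [0.49, -0.3068, 0.158]
tcp_rot: [3.135, -0.19, 0.003]
contact_force: [-0.3, 0.5, 1.7]
gripper_width: 0.0357
```

Run:
```python
from h import *
f=ctrl.grab_frame("wrist");s=ctrl.sense();print(s["eef_pos"],s["tcp_rot"],s["time"]);save(f,"w7.png")
print([(x["point"],at_z(f,x["point"],.098).round(4),round(x["conf"],2)) for x in ctrl.tip_of(f,"spatula1_mid")])
cv2.imwrite("pics/w7b.png",cv2.imread("pics/w7.png"))
```

```text
[ 0.49040557 -0.30705523  0.15862848] [ 3.13385312 -0.18963571  0.00552223] 16.9667
[([221.6, 279.3], array([ 0.492 , -0.3071,  0.098 ]), 0.67)]
```

View pics/w7.png

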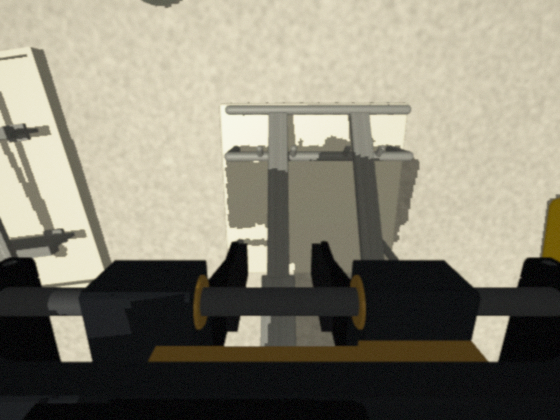

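The spatula is square and centred between the fingers (column 279). I'll descend and grip.

Emit:
{"method": "carry_out", "body": {
  "increments": [
    [[0.036,0,0,0.025,0],[0.036,0,0,0.05,0],[0.036,0,0,0.073,0],[0.036,0,0,0.073,0],[0.036,0,0,0.073,0]]
  ]
}}

```text
time: 17.43
eef_pos: [0.4895, -0.3065, 0.0838]
tcp_rot: [3.136, -0.19, 0.001]
contact_force: [0.7, -0.0, 0.2]
gripper_width: 0.0365
```

Emit:
{"method": "carry_out", "body": {
  "grip_force": 25,
  "increments": [
    [[0.008,0,0,0,0],[0.008,0,0,0,0],[0.008,0,0,0,0],[0.008,0,0,0,0]]
  ]
}}

```text
time: 17.77
eef_pos: [0.4898, -0.3066, 0.0838]
tcp_rot: [3.135, -0.189, 0.003]
contact_force: [0.4, -0.1, -0.4]
gripper_width: 0.0168
```

Emit:
{"method": "carry_out", "body": {
  "increments": [
    [[0.008,0,0,-0.02,0],[0.008,0,0,-0.045,0],[0.008,0,0,-0.075,0],[0.008,0,0,-0.1,0],[0.008,0,0,-0.12,0]]
  ]
}}

```text
time: 18.18
eef_pos: [0.4897, -0.3064, 0.2054]
tcp_rot: [3.135, -0.189, 0.003]
contact_force: [-0.6, -1.1, -0.8]
gripper_width: 0.0158
```

Emit:
{"method": "carry_out", "body": {
  "increments": [
    [[0.008,0,-0.02,-0.02,-3],[0.008,0,-0.05,-0.04,-6.9],[0.008,0,-0.08,-0.04,-6.9],[0.008,0,-0.11,-0.04,-6.9],[0.008,0,-0.14,-0.04,-6.9]]
  ]
}}

```text
time: 18.6
eef_pos: [0.5062, -0.1659, 0.2435]
tcp_rot: [3.141, -0.0, 0.002]
contact_force: [0.3, 0.4, -0.4]
gripper_width: 0.0156
```

Run:
```python
from h import *
s=ctrl.sense();print(s["eef_pos"],s["tcp_rot"],s["time"],s["gripper_width"],s["contact_force"])
d=ctrl.grab_frame("side");p=proj(d,s["eef_pos"]+np.array([0,0,.019]));print(p)
r,c=int(p[0]),int(p[1]);i=d["color"][max(r-100,0):r+100,max(c-130,0):c+130];cv2.imwrite("pics/s8.png",cv2.cvtColor(cv2.resize(i,None,fx=3,fy=3),cv2.COLOR_RGB2BGR))
```

```text
[ 0.50617622 -0.16587372  0.24345904] [ 3.14075699e+00 -1.82550215e-04  1.94316644e-03] 18.6 0.01559018624621993 [ 0.2874701   0.38431631 -0.38583027]
[133.90813129 356.62075375]
```

View pics/s8.png

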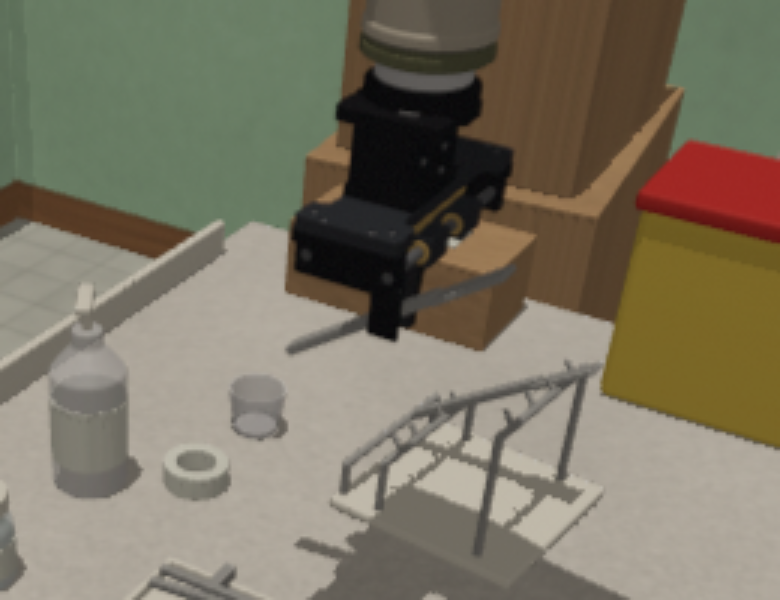

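Run:
```python
from h import *
d=ctrl.grab_frame("side");s=ctrl.sense();e=np.array(s["eef_pos"]);print(e)
def at_y(f,rc,y):
    o,v=ray(f,rc);return o+v*(y-o[1])/v[1]
for c,r in((322.7,149),(396.7,122.3)): 
    p=at_y(d,(r,c),-.166);print(p,p-e)
f=ctrl.grab_frame("wrist");T=np.array(f["world_from_camera"]);
def tt(p,rv):
    M=np.eye(4);M[:3,:3]=R.from_rotvec(rv).as_matrix();M[:3,3]=p;return M
s=ctrl.sense();X=np.linalg.inv(tt(s["eef_pos"],s["tcp_rot"]))@T
f=dict(f);f["world_from_camera"]=tt([.52013,.08379,.11365],[3.14144,-.0015,.0013])@X
print(f["world_from_camera"][:3,3])
for n,z,c,r in(("bar b L",.05,223,143),("bar b R",.05,520,139),("bar b mid",.05,372,141),("bar a R",.05,488,275),("tray TL",.014,198,46),("tray TR",.014,529,42),("tongs",.056,484,80),("tongs",.056,444,82),("tongs",.056,440,240)): print(n,at_z(f,(r,c),z)[:2].round(4))
for l,z in (("rest_a_top",.05),("tray",0)):
  print(l,[(at_z(d,x["point"],z).round(4),round(x["conf"],2)) for x in ctrl.tip_of(d,l)])
```

```text
[ 0.50715256 -0.16137969  0.24361857]
[ 0.58351098 -0.166       0.20101829] [ 0.07635841 -0.00462031 -0.04260027]
[ 0.42512069 -0.166       0.31228318] [-0.08203187 -0.00462031  0.06866462]
[0.6043823  0.08700069 0.27612964]
bar b L [0.5804 0.1269]
bar b R [ 0.5836 -0.083 ]
bar b mid [0.582  0.0213]
bar a R [ 0.4756 -0.082 ]
tray TL [0.6487 0.1484]
tray TR [ 0.6519 -0.1004]
tongs [ 0.6219 -0.0464]
tongs [ 0.6206 -0.0205]
tongs [ 0.5088 -0.0352]
rest_a_top [(array([0.4655, 0.0232, 0.05  ]), 0.77)]
tray [(array([0.5292, 0.02  , 0.    ]), 0.94)]
```

The side view shows spatula 1 held at a 35° tilt with its middle in the grip. Next I'll carry it over the bars, to y ≈ 0.09.

Emit:
{"method": "carry_out", "body": {
  "increments": [
    [[0.008,0.004,-0.035,0,0],[0.008,0.008,-0.075,0,0],[0.008,0.012,-0.115,0,0],[0.008,0.016,-0.155,0,0],[0.008,0.02,-0.19,0,0]]
  ]
}}

```text
time: 19.27
eef_pos: [0.5261, 0.0239, 0.2428]
tcp_rot: [3.142, -0.002, 0.001]
contact_force: [-0.0, 1.0, -0.6]
gripper_width: 0.0157
```

Emit:
{"method": "carry_out", "body": {
  "increments": [
    [[0.008,0,-0.03,0.02,0],[0.008,0,-0.06,0.05,0],[0.008,0,-0.063,0.08,0],[0.008,0,-0.063,0.1,0],[0.008,0,-0.063,0.1,0]]
  ]
}}

```text
time: 19.68
eef_pos: [0.5239, 0.0844, 0.1384]
tcp_rot: [3.141, -0.001, -0.011]
contact_force: [-0.6, -0.6, -1.2]
gripper_width: 0.0159
```

Emit:
{"method": "carry_out", "body": {
  "increments": [
    [[0.008,0,0,0,0],[0.008,0,0,0,0],[0.008,0,0,0,0]]
  ]
}}

```text
time: 19.93
eef_pos: [0.5273, 0.0851, 0.1443]
tcp_rot: [-3.142, 0.002, -0.004]
contact_force: [0.8, 0.2, -0.7]
gripper_width: 0.0158
```

Emit:
{"method": "carry_out", "body": {
  "increments": [
    [[0.008,0,-0.003,0.015,0],[0.008,0,-0.003,0.03,0],[0.008,0,-0.003,0.045,0],[0.008,0,-0.003,0.052,0],[0.008,0,-0.003,0.052,0]]
  ]
}}

```text
time: 20.35
eef_pos: [0.5258, 0.0882, 0.0901]
tcp_rot: [3.141, -0.001, -0.001]
contact_force: [-0.2, 0.1, -0.2]
gripper_width: 0.0157
```

Emit:
{"method": "carry_out", "body": {
  "grip_force": 4,
  "increments": [
    [[0.008,0,0,0,0],[0.008,0,0,0.004,0],[0.008,0,0,0.009,0],[0.008,0,0,0.014,0],[0.008,0,0,0.018,0]]
  ]
}}

```text
time: 20.77
eef_pos: [0.5261, 0.0887, 0.0722]
tcp_rot: [3.141, -0.0, 0.0]
contact_force: [-0.5, -0.4, -0.1]
gripper_width: 0.0157
```

Run:
```python
from h import *
s=ctrl.sense();print(s["eef_pos"],s["tcp_rot"],s["time"],s["gripper_width"],s["contact_force"],s["torque"])
d=ctrl.grab_frame("side");save(d,"s9.png");p=proj(d,s["eef_pos"]+np.array([0,0,.019]));r,c=int(p[0]),int(p[1]);print(r,c)
g=cv2.cvtColor(d["color"],cv2.COLOR_RGB2BGR)[r-75:r+75,c-100:c+100];cv2.imwrite("pics/s9c.png",cv2.resize(g,None,fx=4,fy=4))
```

```text
[0.52610572 0.08873912 0.0722256 ] [ 3.14146997e+00 -1.24174757e-07  4.39579280e-04] 20.7667 0.015712547064619106 [-0.50696395 -0.39701864 -0.08114042] [ 0.01190486 -0.01287951  0.05711854]
257 281
```

View pics/s9c.png

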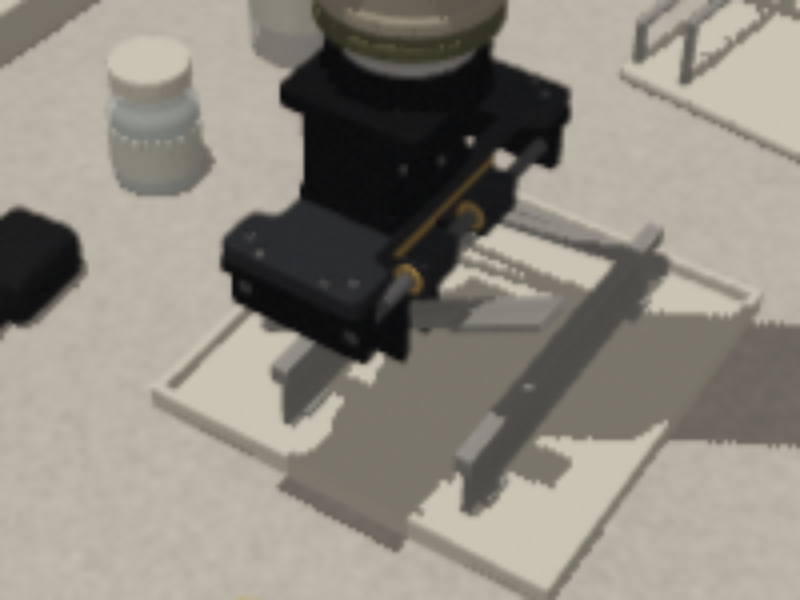

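It is pivoting about the far bar in the light grip, as planned. I'll keep lowering.

Emit:
{"method": "carry_out", "body": {
  "increments": [
    [[0.008,0,0,0.005,0],[0.008,0,0,0.01,0],[0.008,0,0,0.015,0],[0.008,0,0,0.02,0],[0.008,0,0,0.024,0]]
  ]
}}

```text
time: 21.23
eef_pos: [0.5258, 0.0887, 0.0478]
tcp_rot: [3.141, 0.0, -0.001]
contact_force: [-0.8, -0.2, 1.1]
gripper_width: 0.0161
```

Emit:
{"method": "carry_out", "body": {
  "increments": [
    [[0.008,0,0,0.003,0],[0.008,0,0,0.006,0],[0.008,0,0,0.009,0],[0.008,0,0,0.011,0],[0.008,0,0,0.011,0]]
  ]
}}

```text
time: 21.65
eef_pos: [0.5263, 0.0888, 0.0375]
tcp_rot: [3.142, 0.0, 0.001]
contact_force: [-0.8, 0.3, -0.8]
gripper_width: 0.0158
```

Run:
```python
from h import *
s=ctrl.sense();print(s["eef_pos"],s["tcp_rot"],s["time"],s["gripper_width"],s["contact_force"],s["torque"])
f=ctrl.grab_frame("wrist");save(f,"w10.png")
d=ctrl.grab_frame("side");save(d,"s10.png");g=ctrl.grab_frame("scene");save(g,"c10.png")
for k,n in(("w",f),("sd",d),("sc",g)):print(k,[(x["point"],at_z(n,x["point"],.054).round(4),round(x["conf"],2)) for x in ctrl.tip_of(n,"spatula1_mid")])
```

```text
[0.52626227 0.08881848 0.03748794] [3.14157382e+00 3.26219899e-05 7.07201038e-04] 21.65 0.015782484266508766 [-0.7756478   0.25544789 -0.78127622] [0.02623105 0.03839983 0.0071928 ]
w [([270.7, 277.0], array([0.5293, 0.0899, 0.054 ]), 0.78), ([231.6, 378.7], array([0.5511, 0.0392, 0.054 ]), 0.21)]
sd [([273.0, 281.3], array([0.5233, 0.0923, 0.054 ]), 0.74)]
sc [([178.3, 297.0], array([0.5204, 0.1018, 0.054 ]), 0.59)]
```

Emit:
{"method": "carry_out", "body": {
  "increments": [
    [[0.008,0,0,0.002,0],[0.008,0,0,0.004,0],[0.008,0,0,0.005,0],[0.008,0,0,0.005,0]]
  ]
}}

```text
time: 22.28
eef_pos: [0.5267, 0.0888, 0.033]
tcp_rot: [3.142, -0.0, 0.002]
contact_force: [1.0, -0.5, 2.4]
gripper_width: 0.0158
```

Run:
```python
from h import *
np.set_printoptions(precision=3,suppress=True)
for i in range(3):
    f=ctrl.grab_frame("wrist");s=ctrl.sense();print(s["eef_pos"],s["gripper_width"],s["contact_force"],s["torque"])
save(f,"w11.png")
d=ctrl.grab_frame("side");save(d,"s11.png")
# handle end (far, +x) in the wrist image: print dark/bright row profile along centre column near it, with predicted pixels for flat pose
for x in(-.095,.04,.095):
    for dy in(0,): print(x,"wrist",proj(f,[.525-x if 0 else .525+x,s["eef_pos"][1],.058]),"side",proj(d,[.525+x,s["eef_pos"][1],.056]))
g=cv2.cvtColor(f["color"],cv2.COLOR_RGB2GRAY);print(g[60:240:4,279]); print(g[60:240:4,262])
```

```text
[0.527 0.089 0.033] 0.016106116154098713 [ 1.443 -0.729  2.459] [-0.115 -0.213  0.01 ]
[0.527 0.089 0.033] 0.01584867012451893 [ 1.559 -0.95   2.679] [-0.055 -0.26  -0.011]
[0.527 0.089 0.033] 0.015727604920967524 [ 1.135 -0.911  4.057] [-0.079 -0.406 -0.003]
-0.095 wrist [429.557 279.13 ] side [290.475 322.506]
0.04 wrist [211.274 279.081] side [263.204 265.392]
0.095 wrist [ 83.124 279.052] side [253.033 244.091]
[240 239 240 239 214 171 179 177 177 177 172 177 180 178 177 176 177 179
 173 172 176 176 174 172 170 173 172 172 173 173 172 171 170 171 169 169
 168 170 165 167  76  72  70  74  71]
[240 239 240 240 232 159 166 164 165 163 158 157 157 158 158 154 158 160
 154 155 157 158 140 142 133 130 123 138 144 139 131 136 165 123 120 122
 121 118  97  98 100  99 101  97 101]
```

Emit:
{"method": "carry_out", "body": {
  "increments": [
    [[0.008,0,0,-0.001,0],[0.022,0,0,-0.001,0],[0.036,0,0,-0.001,0],[0.036,0,0,-0.001,0],[0.036,0,0,-0.001,0]]
  ]
}}

```text
time: 22.9
eef_pos: [0.5258, 0.0888, 0.0333]
tcp_rot: [3.141, 0.0, -0.001]
contact_force: [-0.2, -0.4, 0.1]
gripper_width: 0.0324
```

Emit:
{"method": "carry_out", "body": {
  "increments": [
    [[0.036,0,0,-0.01,0],[0.036,0,0,-0.03,0],[0.036,0,0,-0.06,0],[0.036,0,0,-0.1,0],[0.036,0,0,-0.14,0]]
  ]
}}

```text
time: 23.32
eef_pos: [0.5252, 0.089, 0.1754]
tcp_rot: [-3.141, -0.001, 0.002]
contact_force: [1.0, -0.0, 0.4]
gripper_width: 0.0357
```

Emit:
{"method": "carry_out", "body": {
  "increments": [
    [[0.036,-0.04,0,-0.02,0],[0.036,-0.06,0,-0.04,0],[0.036,-0.06,0,-0.06,0],[0.036,-0.06,0,-0.06,0],[0.036,-0.06,0,-0.06,0]]
  ]
}}

```text
time: 23.73
eef_pos: [0.4665, 0.0889, 0.2351]
tcp_rot: [3.141, 0.0, 0.005]
contact_force: [0.1, -0.3, -1.1]
gripper_width: 0.0363
```

```bash
python3 - <<'E'
from h import *
np.set_printoptions(precision=4,suppress=True)
f=ctrl.grab_frame("wrist");s=ctrl.sense();print(s["eef_pos"],s["tcp_rot"],s["time"]);save(f,"w12.png")
np.savez("w12.npz",T=f["world_from_camera"],k=[f["fx"],f["fy"],f["cx"],f["cy"]])
for l,z in(("spatula1_mid",.054),("tongs_mid",.053),("rest_a_top",.05),("tray",0)):
    print(l,[(np.array(x["point"]),at_z(f,x["point"],z).round(4),round(x["conf"],2)) for x in ctrl.tip_of(f,l)])
E
python3 -c "
import cv2;i=cv2.imread('pics/w12.png')[:260];cv2.imwrite('pics/w12c.png',cv2.resize(i,(800,371)))"
```

```text
[0.4661 0.0888 0.2339] [3.1412 0.     0.0015] 23.7833
spatula1_mid [(array([131.7, 278.5]), array([0.5261, 0.0893, 0.054 ]), 0.91), (array([ 77.3, 348.8]), array([0.58  , 0.0179, 0.054 ]), 0.34)]
tongs_mid [(array([126.1, 404.8]), array([ 0.5319, -0.0451,  0.053 ]), 0.62)]
rest_a_top [(array([182.5, 342.3]), array([0.4698, 0.0172, 0.05  ]), 0.95)]
tray [(array([126.2, 336.4]), array([0.529 , 0.0183, 0.    ]), 0.84)]
```

Emit:
{"method": "carry_out", "body": {
  "grip_force": 25,
  "increments": [
    [[0.036,0,0.04,-0.01,0],[0.036,0,0.08,-0.02,0],[0.036,0,0.121,-0.02,0],[0.036,0,0.162,-0.02,0],[0.036,0,0.203,-0.02,0]]
  ]
}}

```text
time: 24.4
eef_pos: [0.4656, -0.1161, 0.2531]
tcp_rot: [-3.141, -0.001, 0.001]
contact_force: [0.6, -0.1, -0.2]
gripper_width: 0.0359
```

Emit:
{"method": "carry_out", "body": {
  "increments": [
    [[0.036,0,0.041,0,0],[0.036,0,0.082,0,0],[0.036,0,0.123,0,0],[0.036,0,0.164,0,0],[0.036,0,0.205,0,0]]
  ]
}}

```text
time: 24.82
eef_pos: [0.4655, -0.3212, 0.2526]
tcp_rot: [-3.141, -0.0, 0.002]
contact_force: [1.5, 0.7, 0.6]
gripper_width: 0.0362
```

Emit:
{"method": "carry_out", "body": {
  "increments": [
    [[0.036,0.007,0.03,0.01,3.5],[0.036,0.0145,0.055,0.03,6.9],[0.036,0.0145,0.055,0.06,6.9],[0.036,0.0145,0.055,0.09,6.9],[0.036,0.0145,0.055,0.1,6.9]]
  ]
}}

```text
time: 25.23
eef_pos: [0.4785, -0.3731, 0.1477]
tcp_rot: [-3.131, 0.189, 0.01]
contact_force: [-0.8, 1.1, -0.0]
gripper_width: 0.036
```

Emit:
{"method": "carry_out", "body": {
  "increments": [
    [[0.036,0,0,0,0],[0.036,0,0,0,0],[0.036,0,0,0,0],[0.036,0,0,0,0]]
  ]
}}

```text
time: 25.57
eef_pos: [0.4815, -0.3746, 0.1557]
tcp_rot: [3.134, -0.188, 0.004]
contact_force: [-0.2, -0.4, -0.2]
gripper_width: 0.0363
```

Run:
```python
from h import *
np.set_printoptions(precision=4,suppress=True)
f=ctrl.grab_frame("wrist");s=ctrl.sense();print(s["eef_pos"],s["tcp_rot"],s["time"]);save(f,"w13.png")
print([(np.array(x["point"]),at_z(f,x["point"],.098).round(4),round(x["conf"],2)) for x in ctrl.tip_of(f,"spatula1_mid")])
g=cv2.cvtColor(f["color"],cv2.COLOR_RGB2GRAY)
for r in(125,135,175,190,200,210,225): print(r,g[r,250:310:2])
a,b=np.load("w6.npz"),cv2.imread("pics/w7.png",0)
for r in(135,200,225): print("w7",r,b[r,250:310:2])
```

```text
[ 0.4814 -0.3746  0.1555] [ 3.1342 -0.1886  0.0037] 25.6167
[]
125 [239 239 239 240 239 239 238 238 237 189 140 140 138 133 134 139 139 139
 130 114 127 142 233 237 238 238 237 236 238 238]
135 [239 238 238 238 238 238 239 238 236 188 136 139 137 135 136 139 139 137
 126 111 125 121 196 238 238 237 238 237 238 238]
175 [123 123 123 124 124 121 124 120 122  79  72  74  67  71  70  70  72  70
  67  97 126 127 125 125 123 124 123 124 124 121]
190 [122 123 124 123 123 125 127 120 121  83  73  73  69  72  72  68  71  71
  73  99 124 121 126 124 123 125 125 126 127 121]
200 [124 121 122 125 123 122 124 124 120  80  72  73  72  70  71  73  72  68
  68  89 118 123 126 121 123 124 125 124 121 120]
210 [122 122 125 124 123 123 122 120 121  79  72  73  72  70  72  72  74  74
  72  91 121 123 123 122 124 120 122 122 123 124]
225 [125 119 138 164 209 216 212 153 114  76  71  75  71  72  75  74  71  73
  74  82 119 124 123 122 123 123 124 122 123 121]
w7 135 [244 242 242 243 242 243 243 243 241 192 140 137 138 138 134 138 139 137
 127 117 127 124 149 235 240 240 240 239 239 238]
w7 200 [123 124 123 121 122 123 125 122 121  77  74  74  72  70  70  70  69  69
  70  97 124 126 123 123 124 123 122 122 124 124]
w7 225 [123 123 145 227 219 219 225 203 117  74  75  73  73  70  70  75  74  75
  69  89 119 121 122 124 123 120 120 123 121 120]
```

The intensity profile matches the first grasp, so the tool is centred and square. Descend, grip and lift.

Emit:
{"method": "carry_out", "body": {
  "increments": [
    [[0.036,0,0,0.025,0],[0.036,0,0,0.05,0],[0.036,0,0,0.072,0],[0.036,0,0,0.072,0],[0.036,0,0,0.072,0]]
  ]
}}

```text
time: 26.08
eef_pos: [0.4803, -0.374, 0.0817]
tcp_rot: [-3.135, 0.189, 0.001]
contact_force: [0.4, 0.3, 0.9]
gripper_width: 0.036
```

Emit:
{"method": "carry_out", "body": {
  "grip_force": 25,
  "increments": [
    [[0.008,0,0,0,0],[0.008,0,0,0,0],[0.008,0,0,0,0],[0.008,0,0,0,0]]
  ]
}}

```text
time: 26.42
eef_pos: [0.481, -0.3746, 0.0828]
tcp_rot: [3.135, -0.189, 0.002]
contact_force: [0.9, -0.9, -0.2]
gripper_width: 0.0169
```

Emit:
{"method": "carry_out", "body": {
  "increments": [
    [[0.008,0,0,-0.02,0],[0.008,0,0,-0.045,0],[0.008,0,0,-0.075,0],[0.008,0,0,-0.1,0],[0.008,0,0,-0.12,0]]
  ]
}}

```text
time: 26.83
eef_pos: [0.481, -0.3744, 0.2045]
tcp_rot: [3.134, -0.189, 0.003]
contact_force: [0.2, -0.1, -1.1]
gripper_width: 0.0158
```

Emit:
{"method": "carry_out", "body": {
  "increments": [
    [[0.008,0,-0.02,-0.02,-3],[0.008,0,-0.05,-0.04,-6.9],[0.008,0,-0.08,-0.04,-6.9],[0.008,0,-0.11,-0.04,-6.9],[0.008,0,-0.14,-0.04,-6.9]]
  ]
}}

```text
time: 27.25
eef_pos: [0.4975, -0.2339, 0.2424]
tcp_rot: [3.141, -0.0, 0.002]
contact_force: [1.3, 0.3, -1.3]
gripper_width: 0.0154
```

Emit:
{"method": "carry_out", "body": {
  "increments": [
    [[0.008,0.006,-0.035,0,0],[0.008,0.012,-0.075,0,0],[0.008,0.018,-0.115,0,0],[0.008,0.024,-0.155,0,0],[0.008,0.0285,-0.195,0,0]]
  ]
}}

```text
time: 27.67
eef_pos: [0.5259, -0.0383, 0.2422]
tcp_rot: [3.141, -0.0, 0.002]
contact_force: [1.4, -0.4, -0.9]
gripper_width: 0.016
```

Emit:
{"method": "carry_out", "body": {
  "increments": [
    [[0.008,0,-0.03,0.01,0],[0.008,0,-0.055,0.03,0],[0.008,0,-0.069,0.06,0],[0.008,0,-0.069,0.09,0],[0.008,0,-0.069,0.1,0]]
  ]
}}

```text
time: 28.08
eef_pos: [0.5237, 0.0296, 0.1382]
tcp_rot: [3.141, 0.003, -0.007]
contact_force: [-0.2, -0.3, -1.5]
gripper_width: 0.0155
```

Emit:
{"method": "carry_out", "body": {
  "increments": [
    [[0.008,0,0,0,0],[0.008,0,0,0,0],[0.008,0,0,0,0],[0.008,0,0,0,0]]
  ]
}}

```text
time: 28.42
eef_pos: [0.527, 0.0283, 0.1434]
tcp_rot: [3.141, -0.002, 0.005]
contact_force: [0.6, 0.0, -0.8]
gripper_width: 0.0157
```

Same placing sequence, with y nudged by +3 mm.

Emit:
{"method": "carry_out", "body": {
  "increments": [
    [[0.008,-0.001,-0.003,0.015,0],[0.008,-0.001,-0.003,0.03,0],[0.008,-0.001,-0.003,0.045,0],[0.008,-0.001,-0.003,0.052,0],[0.008,-0.001,-0.003,0.052,0]]
  ]
}}

```text
time: 28.83
eef_pos: [0.5245, 0.0314, 0.089]
tcp_rot: [3.141, -0.001, -0.002]
contact_force: [-0.3, 0.3, -0.6]
gripper_width: 0.0155
```

Emit:
{"method": "carry_out", "body": {
  "grip_force": 4,
  "increments": [
    [[0.008,0,0,0,0],[0.008,0,0,0.004,0],[0.008,0,0,0.009,0],[0.008,0,0,0.014,0],[0.008,0,0,0.018,0]]
  ]
}}

```text
time: 29.25
eef_pos: [0.5249, 0.0317, 0.0712]
tcp_rot: [3.141, -0.0, 0.0]
contact_force: [0.6, -0.6, -0.5]
gripper_width: 0.0159
```

Emit:
{"method": "carry_out", "body": {
  "increments": [
    [[0.008,0,0,0.005,0],[0.008,0,0,0.01,0],[0.008,0,0,0.015,0],[0.008,0,0,0.02,0],[0.008,0,0,0.024,0]]
  ]
}}

```text
time: 29.67
eef_pos: [0.5246, 0.0318, 0.0468]
tcp_rot: [3.142, 0.0, -0.001]
contact_force: [-0.8, -0.7, 0.1]
gripper_width: 0.0161
```

Emit:
{"method": "carry_out", "body": {
  "increments": [
    [[0.008,0,0,0.003,0],[0.008,0,0,0.006,0],[0.008,0,0,0.009,0],[0.008,0,0,0.011,0],[0.008,0,0,0.011,0]]
  ]
}}

```text
time: 30.08
eef_pos: [0.5251, 0.0318, 0.0365]
tcp_rot: [3.142, 0.0, 0.001]
contact_force: [-0.2, -0.6, -0.2]
gripper_width: 0.016
```

Emit:
{"method": "carry_out", "body": {
  "increments": [
    [[0.008,0,0,0.002,0],[0.008,0,0,0.004,0],[0.008,0,0,0.005,0],[0.008,0,0,0.005,0],[0.008,0,0,0.005,0]]
  ]
}}

```text
time: 30.5
eef_pos: [0.5256, 0.0318, 0.032]
tcp_rot: [3.142, -0.0, 0.003]
contact_force: [0.6, 0.3, 2.1]
gripper_width: 0.0158
```

Run:
```python
from h import *
np.set_printoptions(precision=3,suppress=True)
f=ctrl.grab_frame("wrist");s=ctrl.sense();print(s["eef_pos"],s["gripper_width"],s["contact_force"],s["torque"],s["time"])
save(f,"w14.png");g=cv2.cvtColor(f["color"],cv2.COLOR_RGB2GRAY);print(g[60:100:2,279]);print(proj(f,[.62,.031,.058]))
```

```text
[0.526 0.032 0.032] 0.01582148172178414 [ 0.969 -0.158  3.244] [-0.029 -0.337 -0.017] 30.55
[243 242 242 241 241 242 242 222 154 178 181 184 180 180 182 183 182 181
 180 182]
[ 80.04  281.079]
```

It is flat: there is a 3 N upward reaction and the handle end is at row 76, as for the first. Release and retreat.

Emit:
{"method": "carry_out", "body": {
  "increments": [
    [[0.008,0,0,-0.001,0],[0.022,0,0,-0.001,0],[0.032,0,0,-0.001,0],[0.032,0,0,-0.001,0],[0.032,0,0,-0.001,0]]
  ]
}}

```text
time: 30.97
eef_pos: [0.5246, 0.0317, 0.0323]
tcp_rot: [3.141, 0.0, -0.001]
contact_force: [-0.5, 0.4, -0.8]
gripper_width: 0.0295
```

Emit:
{"method": "carry_out", "body": {
  "increments": [
    [[0.032,0,0,-0.01,0],[0.032,0,0,-0.03,0],[0.032,0,0,-0.06,0],[0.032,0,0,-0.1,0],[0.032,0,0,-0.14,0]]
  ]
}}

```text
time: 31.38
eef_pos: [0.524, 0.032, 0.1744]
tcp_rot: [-3.141, -0.001, 0.002]
contact_force: [1.6, -0.1, 0.4]
gripper_width: 0.032
```

Emit:
{"method": "carry_out", "body": {
  "increments": [
    [[0.032,-0.04,0,-0.02,0],[0.032,-0.06,0,-0.04,0],[0.032,-0.06,0,-0.06,0],[0.032,-0.06,0,-0.06,0],[0.032,-0.06,0,-0.06,0]]
  ]
}}

```text
time: 31.8
eef_pos: [0.4653, 0.0318, 0.2342]
tcp_rot: [3.141, 0.0, 0.005]
contact_force: [-0.9, 0.1, -1.5]
gripper_width: 0.0318
```

Emit:
{"method": "carry_out", "body": {
  "increments": [
    [[0.032,0,0,0,0],[0.032,0,0,0,0],[0.032,0,0,0,0],[0.032,0,0,0,0]]
  ]
}}

```text
time: 32.13
eef_pos: [0.4646, 0.0318, 0.2318]
tcp_rot: [-3.141, -0.0, 0.002]
contact_force: [-0.0, 0.1, -0.1]
gripper_width: 0.0318
```

Run:
```python
from h import *
np.set_printoptions(precision=4,suppress=True)
f=ctrl.grab_frame("wrist");s=ctrl.sense();print(s["eef_pos"],s["tcp_rot"],s["time"]);save(f,"w15.png")
np.savez("w15.npz",T=f["world_from_camera"],k=[f["fx"],f["fy"],f["cx"],f["cy"]])
for l,z in(("spatula1_mid",.054),("tongs_mid",.053),("rest_a_top",.05),("tray",0)):
    print(l,[(np.array(x["point"]),at_z(f,x["point"],z).round(4),round(x["conf"],2)) for x in ctrl.tip_of(f,l)])
d=ctrl.grab_frame("side");save(d,"s15.png")
w=cv2.imread("pics/w15.png")[:250,130:510];a=cv2.resize(w,None,fx=2,fy=2)[:, :760]
q=cv2.resize(d["color"][200:330,200:390,::-1],None,fx=2.5,fy=2.5)
print(a.shape,q.shape);cv2.imwrite("pics/fin.png",np.vstack([cv2.resize(a,(570,375)),cv2.copyMakeBorder(q[:225],0,0,0,570-q.shape[1],cv2.BORDER_CONSTANT)]))
```

```text
[0.4647 0.0319 0.2319] [-3.1412 -0.0004  0.0019] 32.1833
spatula1_mid [(array([129.1, 225.2]), array([0.5264, 0.0886, 0.054 ]), 0.79)]
tongs_mid [(array([124.1, 352.8]), array([ 0.5314, -0.0455,  0.053 ]), 0.88)]
rest_a_top [(array([181.6, 291.4]), array([0.4689, 0.0181, 0.05  ]), 0.92)]
tray [(array([125.9, 292.8]), array([0.5266, 0.0152, 0.    ]), 0.59)]
(500, 760, 3) (325, 475, 3)
```

View pics/fin.png

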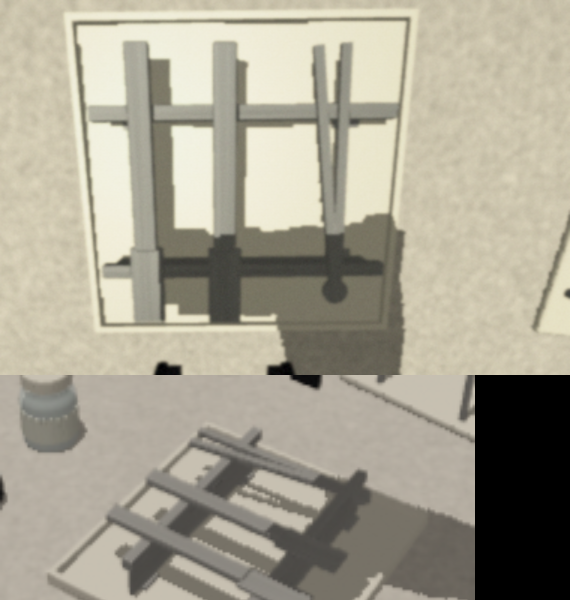

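The final views show both spatulas lying flat across both bars, parallel, well apart and clear of the tongs. Numeric check of centring and squareness:

Run:
```python
from h import *
z=np.load("w15.npz");f=dict(world_from_camera=z["T"],**dict(zip(("fx","fy","cx","cy"),z["k"])))
Q=lambda c,r,h:at_z(f,(r/1.5,130+c/1.5),h)[:2]
for a,b in(((136,42),(148,321)),((225,42),(223.5,322))):
    p,q=Q(*a,.058),Q(*b,.055);print(p.round(4),q.round(4),((p+q)/2).round(4),np.linalg.norm(p-q).round(4),"yaw",np.degrees(np.arctan2((p-q)[1],(p-q)[0])).round(2))
print("bars",[Q(*t).round(4) for t in((90,114,.05),(398,110,.05),(105,271,.05),(382,268,.05))])
print("tray",[Q(*t).round(4) for t in((66,14,.014),(417,11,.014),(98,329,.014),(386,328,.014))])
```

```text
[0.6202 0.0874] [0.4322 0.0893] [0.5262 0.0884] 0.188 yaw -0.57
[0.6202 0.031 ] [0.4315 0.032 ] [0.5258 0.0315] 0.1888 yaw -0.29
bars [array([0.5786, 0.1223]), array([ 0.5811, -0.0858]), array([0.4699, 0.1203]), array([ 0.4722, -0.086 ])]
tray [array([0.6471, 0.1431]), array([ 0.649 , -0.1043]), array([0.4109, 0.1394]), array([ 0.4118, -0.107 ])]
```

```bash
python3 -c "
from plant import ctrl
print(ctrl.sense()['time'],ctrl.job_done())"
```

```text
the job is handed in; nothing more can be done
32.4333 None
```

The job is handed in at 32.4 s of the 72 s allowed; no verdict was reported. Both vials went through the jar neck one after the other, and then both spatulas were laid across the rest bars.

- **Vials:** each was lowered upright into the neck and released, and no force showed on the way in. A view after the first showed empty fingers and nothing sticking out of the mouth. After the second I relied on the gripper having opened and the network finding no vial in the wrist picture; I did not view that one.
- **Spatulas:** each was lifted from the rack at its balance point. I lowered it in a light grip until it pivoted flat on the bars, with about 2 to 4 N of reaction, and then released it.
- **Position:** the spatula middles are at about (0.526, 0.088) and (0.526, 0.032). The bar midline is x ≈ 0.525.
- **Flat and clear:** in the last picture both lie flat and parallel. They are about 57 mm apart and clear of the tongs, which are where they were.
- **Disagreements:**
  - The tray centre came out as x ≈ 0.530 from its rim and 0.525 from the bars, so centring is good to about 4 mm.
  - The measured yaws were -0.6° and -0.3° for the spatulas and about +0.7° for the bars, so they are square to within roughly 1°.

I did not measure the bystander objects again at the end. The arm passed well clear of them and no force reading went above about 4 N.

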